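Slip a copper rain diverter under the lapped tiles of a trial roof panel and hold it down

ROBOT

A 7-joint arm with a two-finger parallel gripper is mounted at the origin on the work surface. World frame = base frame: x ahead of the robot, y to its left, z up, the work surface at z = 0. Lengths are in mm, angles in degrees, forces in N, time in s.
With the tool pointing down it reaches from about 400 to 850 mm from the base axis. Payload 10.4 kg.
Tool frame: the origin (TCP) lies on the centre line of the jaws, within the pads' length; the fingertips stand 25 mm ahead of it and the grasp point (between the pads) lies 6 mm ahead of it; z points along the fingers, y is the line along which they close (so a half turn about z gives the same grasp; the last joint's range is limited). The gripper opens to 85 mm and grips with 20 to 120 N. Pads are 22 mm wide; open, the fingers measure 114 mm over their backs; the gripper's body (76 mm by 85 mm) begins 54 mm behind the grasp point. The pads swing forward as they close: fully open they stand 13 mm farther back than shut.
Start: joints at [-75.149, 19.034, -3.707, 83.658, 1.238, 77.344, -5.071], TCP at [173.789, 600.374, 226.738] pointing down, gripper open.
Joint ranges: [-148.97, 148.97], [-28.65, 121.19], [-84.17, 76.75], [9.2, 138.47], [-72.65, 252.65], [3.7, 117.97], [-149.18, 149.18]. Speed limits (degrees/s): [127.2, 127.2, 159.86, 159.86, 180, 180, 180].

INTERFACE

Orientations are given as a 3x3 rotation matrix whose columns are the frame's x, y, z axes.
In Python, from plant import r gives the robot as it stands.
- The arm moves only by the tool play_rows, never from a script. Its argument "rows" is text: rows parted by semicolons, each of 4 numbers parted by spaces: the shift along the tool's x, y, z in m, then the turn about the tool's z in degrees. A call has exactly 8 rows; each row shifts and turns the commanded pose from where the row before left it, along the tool's axes as they then stand; what a row does not reach is not made up. A row lasts 1/12 s, in which the tool goes at most 41.7 mm and 7.16 degrees, less where a joint would pass 70% of its speed; a pose out of reach is approached as far as the arm can. A call is refused whole if a number of a shift passes 0.0417 or a number of a turn 7.16, either way. A call with a gripper value outside its range is refused whole. "hand" is the finger opening in m, from 0 to 0.0854, set as the call begins (left out, the last holds). The fingers move at their own pace and stop on an object; "grip_force" is the grip in N (left out, the last holds). Time passes only in rows, so rows that do not move let the fingers close, or fill a call up. It gives the time, the measured TCP pose, the force, the opening and the grip force at its end, in the units of the state.
- r.sense(): the state, without advancing time (a new reading comes with each control period).
- r.capture(name): name is "side" or "top" or "wrist"; returns the picture (480x640x3 uint8, red, green, blue); there is no depth.
- r.camera_model(name): a dict with "camera_matrix" (3x3 intrinsics, pixels), "world_from_camera" (4x4, takes a point from camera to world coordinates); the wrist camera has in their place "hand_eye" (4x4, takes a point from camera to tool coordinates, whose origin is the TCP and whose axes are the flange's). Camera axes: x right, y down, z forward; pixel columns grow to the right and rows downward; lengths in mm; the calibration is good to about 2 mm. The wrist camera is an equidistant fisheye: a pixel r from the principal point sees the ray r / f radians off the axis. A picture is of the moment at which its call begins: read the wrist's pose just before it. camera_model takes no time and is no camera call.
- r.sign_off(): hands the job in; it is judged then, once.
The state is a dict: "t": time; "joint_pos": joint angles; "qd": joint speeds; "joint_efforts": joint torques, N m; "position": TCP position; "tcp_rot": TCP orientation; "ft_force": force on the tool from outside, world axes, zero at the start; "ft_torque": the same for the moment, N m; "opening": finger opening in mm; "finger_force": force on a finger pad.
Only numpy, scipy, OpenCV 4.12 (cv2) and the standard library are available. Lean on these libraries where they do the work, as an engineer would, in place of code of your own. Each camera call takes 0.05 s, during which the arm holds its last target. There are 200 camera calls.

TASK

Take the copper rain diverter (the nails of the trial roof panel are copper too, so leave the grey zinc one where it lies) and, without lifting the two upper tiles, slide its flat flange up-slope under their tails until about 30 mm of it is covered, square to the tiles and centred on the joint between them. Finish while holding it there: keep hold of it and keep it pressed flat and firmly, but not hard, on the lower tiles, as you would for a mate to fix it. Leave the other things on the bench undisturbed.

Things in the scene. Friction and masses are not known exactly. Their poses are not given: they have to be found in the camera images.
- copper_diverter: Copper rain diverter: rigid L-shaped strip, 0.3 kg, lying flange down on the bench left or right of the panel. Origin: underside, below the middle of the lip. y runs along its 150 mm length; z up. Flat flange 3 mm thick from the lip to x = 80 mm. The lip is an upstand along the near edge, 9 mm thick (x -4.5 to 4.5 mm), top 34 mm above the underside: grip it across x, best at mid-length.
- copper_diverter_edge (a point): Middle of the free leading edge of the copper diverter's flange, at its underside (80 mm along +x from the diverter's origin): this edge goes under the upper tiles.
- course: Lower course of tiles, fixed on the panel. Frame tilted with the roof: x up-slope, y left along the tails, z square to the tiles. Origin: on the course's top surface, right below the tails of the upper tiles, at the joint between these two. The flat surface z = 0 spans x -165 (eaves) to 100 mm, y +-164 mm. Upper tiles begin at x = 0: undersides at z = 8 mm, tops at 20 mm; the slot is 100 mm deep.
- panel: The whole trial roof panel, fixed, 360 mm wide, 430 mm up-slope: rafters, plywood deck, battens and two courses of terracotta tiles, sloping up away from the robot at 15 degrees, top 0.23 m high. Origin: on the bench, 130 mm straight below the origin of the lower course; z vertical, x the horizontal up-slope direction.
- tile_left_tail (a point): Middle of the tail (lower) edge of the upper left terracotta tile, at its underside: z = 8 mm over the lower course while the tile is down. The tile (265 mm up-slope x 163 x 12 mm, 1 kg) hangs loose from copper nails 250 mm up-slope of its tail and is kept down by its weight alone, so that a push from below lifts the tail.
- tile_right_tail (a point): The same point of the upper right tile, which is alike.
- zinc_diverter: Grey zinc diverter of the same shape and size as the copper one, lying flange down on the other side of the panel; not wanted. Origin and axes as for the copper one.
- hammer: Hammer lying on the bench on the left, about 250 mm long; origin under its middle. Bystander.
- bowl: Terracotta bowl, 110 mm across and 60 mm high, on the right of the panel; origin under its centre. Bystander.
- nail_tin: Round tin with copper nails, 72 mm across and 45 mm high, on the right of the panel; origin under its centre. Bystander.
- rib: Round flat wooden potter's rib, 90 mm across and 8 mm thick, near the robot on the right; origin under its centre. Bystander.
- beater: Wooden paddle (tile beater), 330 mm long and 22 mm thick, on the far right; origin under its middle. Bystander.
- loop_tool: Trimming tool with wooden handle and steel loop, 200 mm long and 14 mm thick, on the far left; origin under the middle of its handle. Bystander.
There are look-alikes about, which are no part of the job. Of the things like the copper_diverter, leave any that is black; of the rest the larger one is meant.

How it is judged:
By the outcome, as a careful person would: the job done as asked, in the order asked, and still so for the second after the job is handed in, while the arm keeps its last pose, push and grip.
It also fails if it takes over 48 s, if anything falls off the work surface, if the arm or the gripper's body presses on something with over 40 N, if the wrist force passes 120 N, or if a joint passes its speed limit or range.

## Working session

There is one attempt and no reset: what is moved stays moved. The work goes in short steps, Python scripts to look and compute and a tool call to move; the robot and the scene stay as the last step left them, time stands still between calls to the robot, and variables do not carry over. Pictures are saved under pics/ and viewed, at most 10 in all, crops included, and the job is handed in when it is done.

Besides the shell and the picture viewer there is one more tool, called after "Emit:" in YAML: its name, and indented under it one key for each argument. play_rows: Moves the arm, as the interface text tells. Its arguments: {"type":"object","properties":{"rows":{"type":"string"},"hand":{"type":"number"},"grip_force":{"type":"number"}},"required":["rows"]}

```bash
mkdir -p pics; ls
python3 - <<'E'
from plant import r
import cv2,numpy as np
np.set_printoptions(precision=4,suppress=True)
s=r.sense();print(s)
for n in("top","side"):
    cv2.imwrite(f"pics/{n}0.png",r.capture(n)[:,:,::-1]);print(n,r.camera_model(n))
print(r.camera_model("wrist"))
E
```

```text
pics
{'t': 0.0, 'joint_pos': array([-75.1488,  19.0737,  -3.7073,  83.706 ,   1.239 ,  77.3452,
        -5.0713]), 'qd': array([-0.0241, -0.0178, -0.0777, -0.0255, -0.0524,  0.0768,  0.0301]), 'joint_efforts': array([  0.0004, -62.5459,   0.0493, -39.1599,   0.0162,   0.01  ,
         0.0001]), 'position': array([173.707 , 599.9653, 225.898 ]), 'tcp_rot': array([[-0.9606,  0.2781, -0.0003],
       [ 0.2781,  0.9606, -0.0014],
       [-0.0001, -0.0015, -1.    ]]), 'ft_force': array([-0.7396,  0.3695,  0.372 ]), 'ft_torque': array([ 0.005 , -0.0482, -0.028 ]), 'finger_force': 0.0, 'opening': 85.51419878333148}
top {'camera_matrix': array([[483.2655,   0.    , 311.7219],
       [  0.    , 483.2655, 233.1603],
       [  0.    ,   0.    ,   1.    ]]), 'world_from_camera': array([[   0.0086,   -0.9902,    0.1391,  292.885 ],
       [  -0.9999,   -0.0065,    0.0153,  -24.1994],
       [  -0.0143,   -0.1392,   -0.9902, 1643.882 ],
       [   0.    ,    0.    ,    0.    ,    1.    ]])}
side {'camera_matrix': array([[465.6072,   0.    , 322.4386],
       [  0.    , 465.6072, 236.0412],
       [  0.    ,   0.    ,   1.    ]]), 'world_from_camera': array([[  -0.9425,   -0.2396,    0.233 ,  166.1369],
       [  -0.3338,    0.6409,   -0.6912, 1078.6433],
       [   0.0163,   -0.7292,   -0.6841, 1165.356 ],
       [   0.    ,    0.    ,    0.    ,    1.    ]])}
{'camera_matrix': array([[371.6483,   0.    , 319.0193],
       [  0.    , 371.6483, 242.23  ],
       [  0.    ,   0.    ,   1.    ]]), 'hand_eye': array([[  -0.0012,   -0.953 ,   -0.303 ,   76.4103],
       [   1.    ,   -0.0011,   -0.0005,    0.9517],
       [   0.0002,   -0.303 ,    0.953 , -146.9283],
       [   0.    ,    0.    ,    0.    ,    1.    ]])}
```

View pics/top0.png

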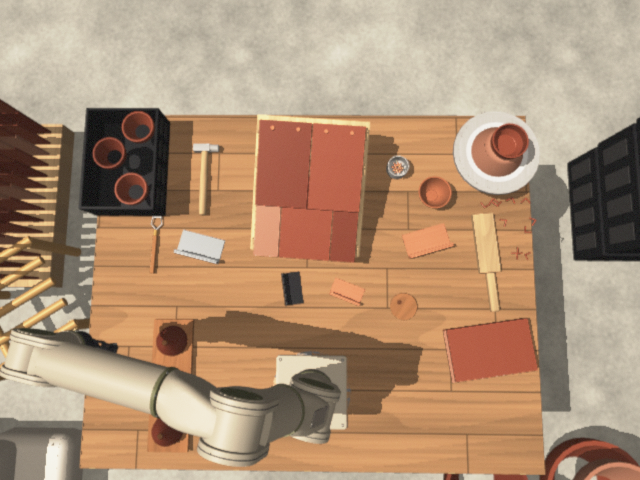

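View pics/side0.png

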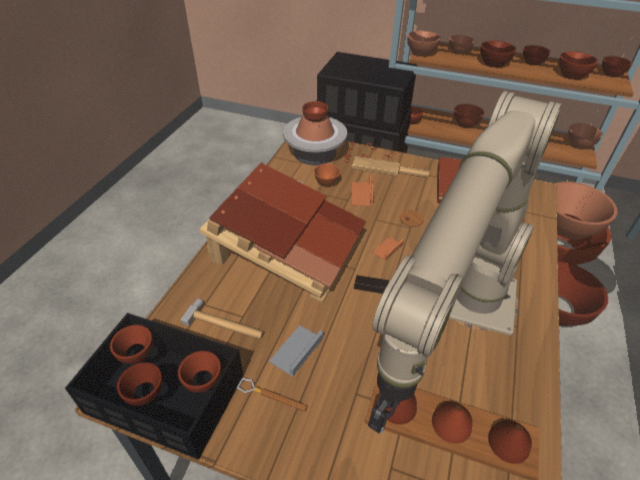

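Four things look like the diverter in the top view:
- Copper at (428,241).
- A smaller copper one at (348,291).
- Black at (292,288).
- Grey zinc at (200,247).

The one at (428,241) fits: it is copper and the larger of the two non-black ones, on the other side of the panel from the zinc. I'll confirm it with a crop.

Run:
```python
import cv2
a=cv2.imread("pics/top0.png")
cv2.imwrite("pics/c1.png",cv2.resize(a[210:310,325:465],None,fx=5.6,fy=5.6,interpolation=cv2.INTER_CUBIC))
cv2.imwrite("pics/c2.png",cv2.resize(a[110:270,240:380],None,fx=3.7,fy=3.7,interpolation=cv2.INTER_CUBIC))
```

```text
(no output)
```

View pics/c1.png

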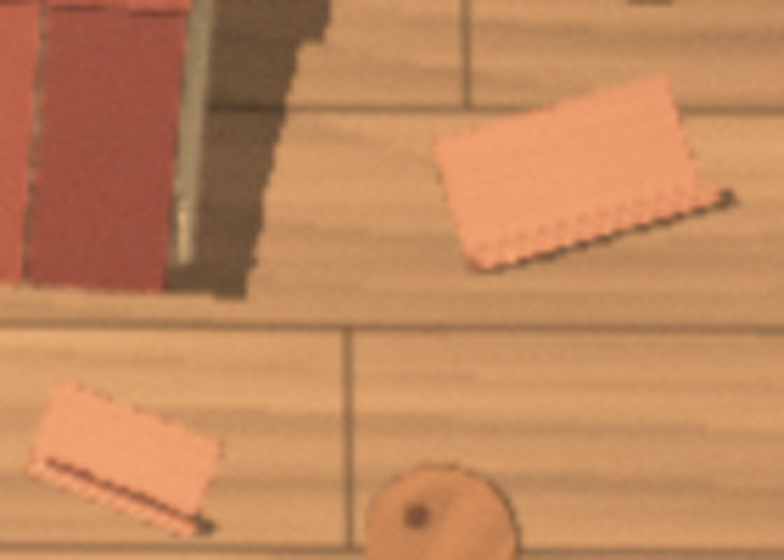

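View pics/c2.png

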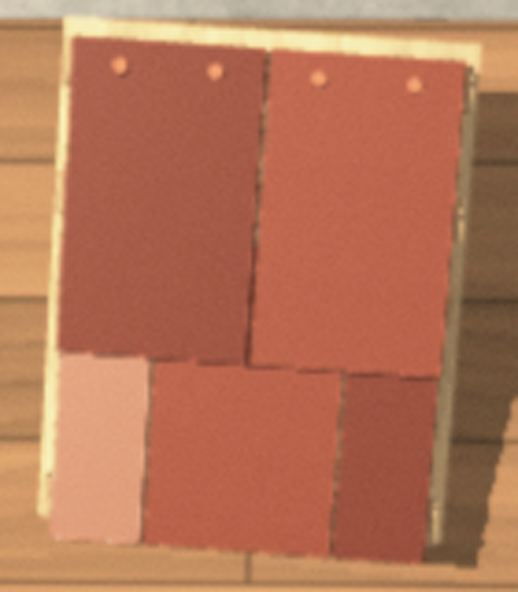

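The crop confirms (428,241): the large copper L-strip has its lip on the near edge. Its flange far corners are at about (402.7,235) and (443.8,223.7). The other copper one is clearly smaller. Both upper tiles are down, and the tail joint is at about (306.8,209). Next I fit the poses.

```bash
cat > h.py <<'E'
import numpy as np
from scipy.optimize import least_squares
from scipy.spatial.transform import Rotation as Ro
np.set_printoptions(precision=2,suppress=True)
def proj(cm,P):
    T=cm["world_from_camera"];q=(np.atleast_2d(P)-T[:3,3])@T[:3,:3]
    return q[:,:2]/q[:,2:]*cm["camera_matrix"][0,0]+cm["camera_matrix"][:2,2]
def course(p): # p=x,y,yaw deg -> R, origin
    return Ro.from_euler("ZY",[p[2],-15],degrees=True).as_matrix(), np.array([p[0],p[1],130.])
def wproj(cm,s,P):
    H=cm["hand_eye"];R=s["tcp_rot"]
    q=((np.atleast_2d(P)-s["position"])@R-H[:3,3])@H[:3,:3]
    n=np.linalg.norm(q[:,:2],axis=1);th=np.arctan2(n,q[:,2])
    return q[:,:2]/n[:,None]*(th*cm["camera_matrix"][0,0])[:,None]+cm["camera_matrix"][:2,2]
E
python3 - <<'E'
from h import *
from plant import r
cm=r.camera_model("top")
M=np.array([[265,164,20],[265,-164,20],[0,164,20],[0,-164,20],[0,0,20],[-165,164,0],[-165,-164,0]],float)
px=np.array([[72,37],[465,62],[58,353],[440,377],[248,367],[48,540],[425,562]])/3.7+[240,110]
def f(p):
    R,o=course(p);return (proj(cm,M@R.T+o)-px).ravel()
s=least_squares(f,[700,0,0]);print("panel",s.x);print(s.fun.reshape(-1,2))
D=np.array([[80,75,3],[80,-75,3],[-4.5,75,34],[-4.5,-75,34]],float)
pd=np.array([[435,140],[665,77],[480,260],[728,190]])/5.6+[325,210]
def g(p):
    R=Ro.from_euler("Z",p[2],degrees=True).as_matrix();return (proj(cm,D@R.T+[p[0],p[1],0])-pd).ravel()
s=least_squares(g,[600,-300,10]);print("div",s.x);print(s.fun.reshape(-1,2))
s=r.sense();print(s["t"])
E
```

```text
panel [585.23  14.16  -3.47]
[[-0.14 -0.23]
 [-0.07 -0.47]
 [-0.53  0.  ]
 [ 0.2   0.33]
 [-0.03 -0.38]
 [ 0.6  -0.09]
 [-0.01  0.85]]
div [ 465.52 -402.71   16.3 ]
[[-0.45 -0.64]
 [ 0.4  -1.29]
 [ 0.67  0.82]
 [-0.62  1.06]]
0.1
```

Emit:
play_rows:
  rows: "0 0 -0.013 7.16;0 0 -0.013 7.16;0 0 -0.013 7.16;0 0 -0.013 7.16;0 0 -0.013 7.16;0 0 -0.013 7.16;0 0 -0.013 7.16;0 0 -0.013 7.16"
  hand: 0.06
  grip_force: 20

```text
t: 0.77
position: [173.7, 600.2, 330.9]
tcp_rot: [[-0.279, 0.96, -0.0], [0.96, 0.279, -0.001], [-0.001, -0.0, -1.0]]
ft_force: [0.7, -0.5, -0.1]
opening: 60.0
finger_force: 0.0
```

Emit:
play_rows:
  rows: "-0.0354 0.0094 0 0;-0.0354 0.0094 0 0;-0.0354 0.0094 0 0;-0.0354 0.0094 0 0;-0.0354 0.0094 0 0;-0.0354 0.0094 0 0;-0.0354 0.0094 0 0;-0.0354 0.0094 0 0"

```text
t: 1.43
position: [327.2, 348.5, 330.5]
tcp_rot: [[-0.285, 0.958, -0.0], [0.958, 0.285, -0.0], [0.0, -0.0, -1.0]]
ft_force: [1.7, -0.2, 0.4]
opening: 59.8
finger_force: 0.0
```

Emit:
play_rows:
  rows: "-0.0354 0.0094 0 0;-0.0354 0.0094 0 0;-0.0354 0.0094 0 0;-0.0354 0.0094 0 0;-0.0354 0.0094 0 0;-0.0354 0.0094 0 0;-0.0354 0.0094 0 0;-0.0354 0.0094 0 0"

```text
t: 2.1
position: [479.9, 98.6, 330.7]
tcp_rot: [[-0.285, 0.958, -0.0], [0.958, 0.285, 0.0], [0.0, 0.0, -1.0]]
ft_force: [1.4, 0.6, 0.1]
opening: 60.0
finger_force: 0.0
```

Emit:
play_rows:
  rows: "-0.0298 -0.0099 0 0;-0.0298 -0.0099 0 0;-0.0298 -0.0099 0 0;-0.0298 -0.0099 0 0;-0.0298 -0.0099 0 0;-0.0298 -0.0099 0 0;-0.0298 -0.0099 0 0;-0.0298 -0.0099 0 0"

```text
t: 2.77
position: [471.1, -152.2, 330.6]
tcp_rot: [[-0.285, 0.958, 0.0], [0.958, 0.285, 0.001], [0.001, 0.0, -1.0]]
ft_force: [0.6, 0.5, 0.0]
opening: 60.1
finger_force: 0.0
```

Emit:
play_rows:
  rows: "-0.0298 -0.0099 0.018 0;-0.0298 -0.0099 0.018 0;-0.0298 -0.0099 0.018 0;-0.0298 -0.0099 0.018 0;-0.0298 -0.0099 0.018 0;-0.0298 -0.0099 0.018 0;-0.0298 -0.0099 0.018 0;-0.0298 -0.0099 0.018 0"

```text
t: 3.43
position: [463.4, -403.0, 185.0]
tcp_rot: [[-0.286, 0.958, -0.001], [0.958, 0.286, 0.001], [0.001, -0.001, -1.0]]
ft_force: [1.2, 0.8, 1.2]
opening: 59.9
finger_force: 0.0
```

Run:
```python
from h import *
from plant import r
import cv2
s=r.sense();print(s["t"],s["position"],s["tcp_rot"],s["joint_pos"],s["ft_force"])
im=r.capture("wrist")[:,:,::-1].copy();cv2.imwrite("pics/w1.png",im)
cm=r.camera_model("wrist")
D=np.array([[80,75,3],[80,-75,3],[-4.5,75,34],[-4.5,-75,34],[4.5,75,34],[4.5,-75,34]],float)
R=Ro.from_euler("Z",16.3,degrees=True).as_matrix()
p=wproj(cm,s,D@R.T+[465.5,-402.7,0]);print(p)
```

```text
3.4333 [ 463.42 -403.03  184.98] [[-0.29  0.96 -0.  ]
 [ 0.96  0.29  0.  ]
 [ 0.   -0.   -1.  ]] [ -4.75  27.19  55.76  90.98 -23.1   74.26  71.06] [1.18 0.78 1.25]
[[410.15 133.94]
 [400.35 289.36]
 [314.72 131.69]
 [314.54 304.3 ]
 [326.11 131.75]
 [324.57 304.33]]
```

View pics/w1.png

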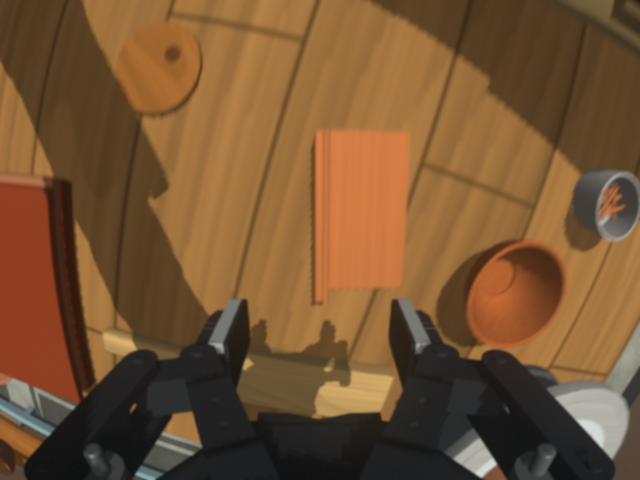

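The picture shows the copper diverter square to the jaws. Its lip runs (316–328,130) to (317–327,303), about 2 px to the right of the prediction, so I shift about 3.5 mm along tool y and go down.

Emit:
play_rows:
  rows: "0 0.0035 0.02 0;0 0 0.02 0;0 0 0.02 0;0 0 0.02 0;0 0 0.02 0;0 0 0.02 0;0 0 0.015 0;0 0 0.006 0"
  hand: 0.035

```text
t: 4.15
position: [466.2, -399.7, 43.2]
tcp_rot: [[-0.285, 0.958, -0.003], [0.958, 0.285, 0.002], [0.003, -0.002, -1.0]]
ft_force: [0.3, -0.2, -0.1]
opening: 35.2
finger_force: 0.0
```

Emit:
play_rows:
  rows: "0 0 0 0;0 0 0 0;0 0 0 0;0 0 0 0;0 0 0 0;0 0 0 0;0 0 0 0;0 0 0 0"
  hand: 0
  grip_force: 60

```text
t: 4.82
position: [467.1, -400.8, 45.8]
tcp_rot: [[-0.285, 0.958, 0.0], [0.958, 0.285, 0.0], [-0.0, 0.0, -1.0]]
ft_force: [0.3, -0.0, 0.1]
opening: 0.2
finger_force: 0.0
```

Emit:
play_rows:
  rows: "0 0 -0.003 0;0 0 -0.005 0;0 0 -0.007 0;0 0 -0.01 0;0 0 -0.01 0;0 0 -0.01 0;0 0 -0.01 0;0 0 -0.01 0"

```text
t: 5.48
position: [467.2, -400.8, 112.0]
tcp_rot: [[-0.285, 0.958, 0.001], [0.958, 0.285, -0.0], [-0.0, 0.0, -1.0]]
ft_force: [0.4, 0.2, 1.0]
opening: -0.2
finger_force: 0.0
```

Run:
```python
from h import *
from plant import r
import cv2
s=r.sense();print(s)
im=r.capture("wrist")[:,:,::-1].copy();cv2.imwrite("pics/w2.png",im)
```

```text
{'t': 5.4833, 'joint_pos': array([ -3.01,  31.25,  52.79,  95.29, -26.7 ,  66.95,  73.08]), 'qd': array([-4.04, -7.35,  5.54, -5.95,  6.45, 11.66, -4.25]), 'joint_efforts': array([  0.65, -52.86,  17.07, -32.5 ,  -0.2 ,  -0.41,   0.15]), 'position': array([ 467.16, -400.84,  112.02]), 'tcp_rot': array([[-0.29,  0.96,  0.  ],
       [ 0.96,  0.29, -0.  ],
       [-0.  ,  0.  , -1.  ]]), 'ft_force': array([0.42, 0.23, 0.98]), 'ft_torque': array([-0.01, -0.03,  0.02]), 'finger_force': 0.0, 'opening': -0.2255857422335177}
```

View pics/w2.png

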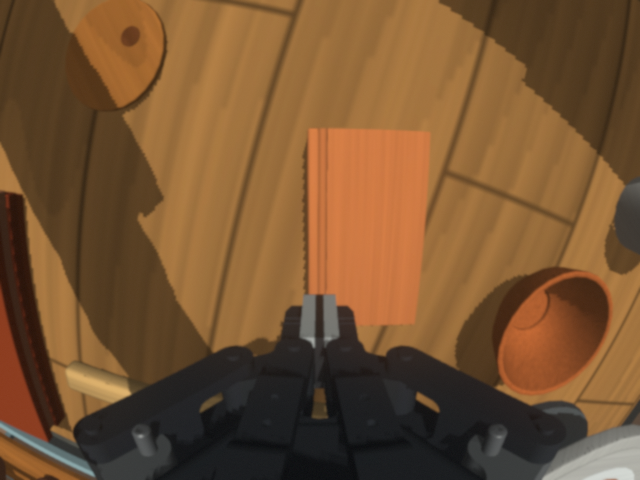

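The picture shows the closed fingertips at (319,295) and the diverter still on the bench, with its lip still aligned under them. The fingers closed above the lip, so the tips reach less far than I assumed. I go down again lower, watching the force.

Emit:
play_rows:
  rows: "0 0 0 0;0 0 0 0;0 0 0.012 0;0 0 0.012 0;0 0 0.012 0;0 0 0.012 0;0 0 0.012 0;0 0 0.006 0"
  hand: 0.035

```text
t: 6.2
position: [466.2, -400.0, 42.0]
tcp_rot: [[-0.285, 0.958, -0.002], [0.958, 0.285, 0.001], [0.002, -0.002, -1.0]]
ft_force: [0.6, 0.4, -0.4]
opening: 34.9
finger_force: 0.0
```

Emit:
play_rows:
  rows: "0 0 0.003 0;0 0 0.002 0;0 0 0.002 0;0 0 0.002 0;0 0 0.001 0;0 0 0 0;0 0 0 0;0 0 0 0"

```text
t: 6.87
position: [467.1, -400.8, 34.9]
tcp_rot: [[-0.285, 0.958, 0.0], [0.958, 0.285, -0.0], [-0.0, 0.0, -1.0]]
ft_force: [0.5, 0.4, 0.0]
opening: 35.1
finger_force: 0.0
```

Emit:
play_rows:
  rows: "0 0 0 0;0 0 0 0;0 0 0 0;0 0 0 0;0 0 0 0;0 0 0 0;0 0 0 0;0 0 0 0"
  hand: 0
  grip_force: 60

```text
t: 7.53
position: [467.1, -400.8, 34.6]
tcp_rot: [[-0.285, 0.958, -0.0], [0.958, 0.285, 0.0], [0.0, -0.0, -1.0]]
ft_force: [0.1, 0.3, -0.1]
opening: -0.1
finger_force: 0.0
```

Run:
```python
from h import *
from plant import r
import cv2
s=r.sense();print(s["t"],s["position"],s["opening"],s["finger_force"],s["ft_force"])
a=r.capture("side")[:,:,::-1];b=r.capture("wrist")[:,:,::-1]
u=proj(r.camera_model("side"),[s["position"]])[0].astype(int);print(u)
c=cv2.resize(a[u[1]-50:u[1]+50,u[0]-60:u[0]+60],None,fx=4,fy=4,interpolation=cv2.INTER_CUBIC)
d=cv2.resize(b[100:400,220:500],(373,400))
cv2.imwrite("pics/g1.png",np.hstack([c[:400],d])[:, :800])
```

```text
7.5333 [ 467.05 -400.78   34.64] -0.09761354828075419 0.0 [ 0.1   0.32 -0.11]
[370 187]
```

View pics/g1.png

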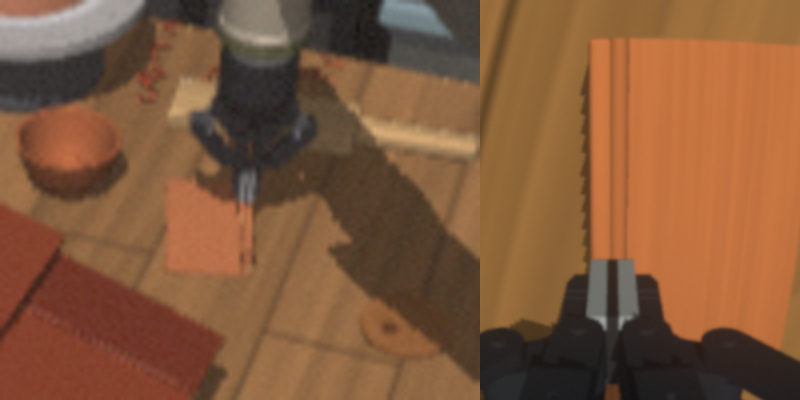

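The fingertips end roughly at the TCP itself: in the side crop the TCP projects to (240,200), right at the finger ends, just above the lip. I go down about 12 mm more in small steps.

Emit:
play_rows:
  rows: "0 0 0 0;0 0 0 0;0 0 0 0;0 0 0.0015 0;0 0 0.0015 0;0 0 0.0015 0;0 0 0.0015 0;0 0 0 0"
  hand: 0.035

```text
t: 8.3
position: [466.9, -400.5, 28.2]
tcp_rot: [[-0.285, 0.958, -0.0], [0.958, 0.285, 0.0], [0.001, -0.0, -1.0]]
ft_force: [-0.2, -0.5, 0.2]
opening: 35.0
finger_force: 0.0
```

Emit:
play_rows:
  rows: "0 0 0.0015 0;0 0 0.0015 0;0 0 0.001 0;0 0 0.001 0;0 0 0.001 0;0 0 0 0;0 0 0 0;0 0 0 0"

```text
t: 8.97
position: [467.1, -400.8, 22.7]
tcp_rot: [[-0.285, 0.958, 0.0], [0.958, 0.285, 0.0], [-0.0, 0.0, -1.0]]
ft_force: [-0.6, 0.1, 0.5]
opening: 35.1
finger_force: 0.0
```

Emit:
play_rows:
  rows: "0 0 0 0;0 0 0 0;0 0 0 0;0 0 0 0;0 0 0 0;0 0 0 0;0 0 0 0;0 0 0 0"
  hand: 0
  grip_force: 60

```text
t: 9.63
position: [467.1, -400.9, 22.9]
tcp_rot: [[-0.285, 0.958, 0.0], [0.958, 0.285, -0.0], [-0.0, 0.0, -1.0]]
ft_force: [-1.0, 2.0, 6.8]
opening: 6.7
finger_force: 60.6
```

Emit:
play_rows:
  rows: "0 0 -0.003 0;0 0 -0.004 0;0 0 -0.007 0;0 0 -0.01 0;0 0 -0.014 0;0 0 -0.014 0;0 0 -0.014 0;0 0 -0.014 0"

```text
t: 10.3
position: [467.2, -401.0, 104.7]
tcp_rot: [[-0.285, 0.958, 0.001], [0.958, 0.285, -0.0], [-0.001, 0.001, -1.0]]
ft_force: [-0.4, -0.2, -2.2]
opening: 6.8
finger_force: 59.6
```

Run:
```python
from h import *
from plant import r
import cv2
s=r.sense();print(s["t"],s["position"],s["opening"],s["finger_force"],s["ft_force"],s["ft_torque"],s["joint_pos"])
a=r.capture("side")[:,:,::-1];b=r.capture("wrist")[:,:,::-1]
cv2.imwrite("pics/gw.png",b)
u=proj(r.camera_model("side"),[s["position"]])[0].astype(int);print(u)
c=cv2.resize(a[u[1]-40:u[1]+60,u[0]-60:u[0]+30],(432,480),interpolation=cv2.INTER_CUBIC)
d=b[60:540,210:570]; d=cv2.resize(d,(360,480)) if d.shape[0]!=480 else d
d=cv2.resize(b[60:480,210:525],(360,480))
cv2.imwrite("pics/g2.png",np.hstack([c,d]))
```

```text
10.3 [ 467.18 -400.99  104.67] 6.7972217659110505 59.60334062576294 [-0.37 -0.23 -2.24] [-0.09 -0.01 -0.01] [ -2.78  31.71  52.47  95.66 -27.12  66.22  73.36]
[371 172]
```

View pics/g2.png

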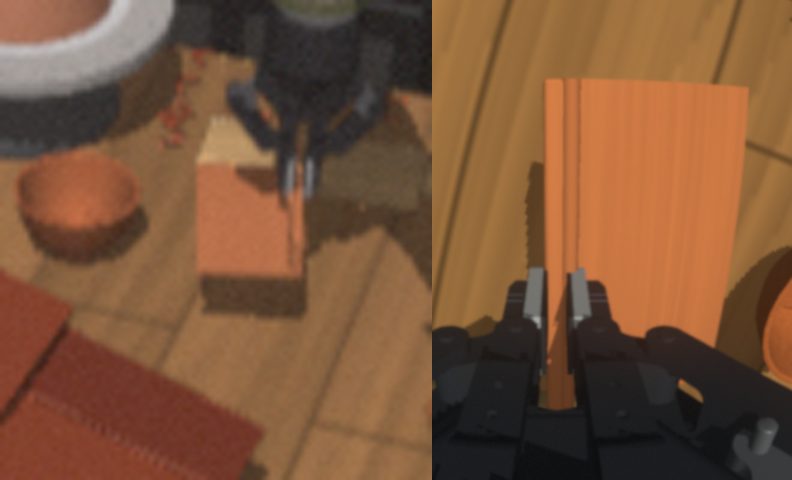

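The diverter is held and lifted: its shadow is clear below it and the grip reads 60 N. I now fit its pose in the grip from the wrist corners, and turn and raise at the same time.

Run:
```python
from h import *
from plant import r
s=r.sense()
cm=r.camera_model("wrist")
s=dict(position=np.zeros(3),tcp_rot=np.eye(3))
D=np.array([[-4.5,75,34],[80,75,3],[80,-75,3],[4.5,75,34]],float)
px=np.array([[308.9,128.2],[486.5,136.1],[455,362],[327,130]])
B=np.array([[0,1,0],[1,0,0],[0,0,-1.]])  # diverter axes -> tool
def f(p):
    R=Ro.from_euler("xz",p[3:],degrees=True).as_matrix()
    return (wproj(cm,s,(D@B.T)@R.T+p[:3])-px).ravel()
q=least_squares(f,[0,0,23,0,0]);print(q.x,q.fun)
```

```text
[  2.3   16.38  75.16 -20.93  -1.49] [ 3.62  1.21 -6.46 -4.14  0.25  5.68  2.22 -1.  ]
```

Emit:
play_rows:
  rows: "0 0 -0.0125 6.7;0 0 -0.0125 6.7;0 0 -0.0125 6.7;0 0 -0.0125 0;0 0 -0.0125 0;0 0 -0.0125 0;0 0 -0.0125 0;0 0 -0.0125 0"

```text
t: 11.07
position: [467.0, -400.8, 203.9]
tcp_rot: [[0.06, 0.998, 0.0], [0.998, -0.06, 0.0], [0.0, 0.0, -1.0]]
ft_force: [0.8, -0.2, -3.2]
opening: 6.7
finger_force: 59.6
```

Run:
```python
from h import *
from plant import r
import cv2
s0=r.sense();b=r.capture("wrist");cv2.imwrite("pics/w3.png",b[:,:,::-1])
print(s0["position"])
h=cv2.cvtColor(b,cv2.COLOR_RGB2HSV)
m=((h[:,:,0]<12)&(h[:,:,1]>125)&(h[:,:,2]>120)).astype(np.uint8)
n,l,st,_=cv2.connectedComponentsWithStats(m);i=1+np.argmax(st[1:,4]);print(st[i],h[200,400],h[40,400])
m=l==i
for y in range(110,400,20):
    x=np.where(m[y])[0]; print(y,(x.min(),x.max()) if len(x) else None,end="; ")
print()
for x in range(300,500,20):
    y=np.where(m[:,x])[0]; print(x,(y.min(),y.max()) if len(y) else None,end="; ")
cm=r.camera_model("wrist");s=dict(position=np.zeros(3),tcp_rot=np.eye(3))
B=np.array([[0,1,0],[1,0,0],[0,0,-1.]])
D=np.array([[-4.5,75,34],[4.5,75,34],[80,75,3],[80,-75,3],[-4.5,75,0]],float)
for a in(-10,0,10): print(a,wproj(cm,s,(D@B.T)@Ro.from_euler("x",a,degrees=True).as_matrix().T+[0,0,23]).round().tolist())
```

```text
[ 466.98 -400.8   203.88]
[    0   262   126   203 12609] [ 12 172 208] [ 16 154 152]
110 None; 130 None; 150 None; 170 None; 190 None; 210 None; 230 None; 250 None; 270 (np.int64(37), np.int64(71)); 290 (np.int64(0), np.int64(76)); 310 (np.int64(0), np.int64(85)); 330 (np.int64(6), np.int64(93)); 350 (np.int64(16), np.int64(103)); 370 (np.int64(27), np.int64(113)); 390 (np.int64(38), np.int64(124)); 
300 None; 320 None; 340 None; 360 None; 380 None; 400 None; 420 None; 440 None; 460 None; 480 None; -10 [[287.0, 137.0], [312.0, 136.0], [495.0, 143.0], [451.0, 412.0], [307.0, 135.0]]
0 [[303.0, 136.0], [328.0, 136.0], [485.0, 142.0], [448.0, 397.0], [306.0, 135.0]]
10 [[320.0, 136.0], [344.0, 136.0], [472.0, 140.0], [441.0, 384.0], [306.0, 135.0]]
```

Emit:
play_rows:
  rows: "0.0263 0 0 0;0.0263 -0.0005 0 0;0.0263 0 0 0;0.0263 -0.0005 0 0;0.0263 0 0 0;0.0263 -0.0005 0 0;0.0263 0 0 0;0.0263 0 0 0"

```text
t: 11.78
position: [478.3, -189.5, 202.6]
tcp_rot: [[0.061, 0.998, 0.0], [0.998, -0.061, 0.001], [0.001, -0.0, -1.0]]
ft_force: [-0.1, 0.6, -1.9]
opening: 6.8
finger_force: 59.6
```

Emit:
play_rows:
  rows: "0.0283 0 0.005 0;0.0283 -0.0005 0.005 0;0.0283 0 0.005 0;0.0283 -0.0005 0.005 0;0.0283 0 0.005 0;0.0283 -0.0005 0.005 0;0.0263 0 0.004 0;0.0143 0 0.004 0"

```text
t: 12.45
position: [489.9, 22.8, 164.6]
tcp_rot: [[0.058, 0.998, 0.0], [0.998, -0.058, 0.002], [0.002, 0.0, -1.0]]
ft_force: [0.5, -0.1, -2.5]
opening: 6.9
finger_force: 59.6
```

Emit:
play_rows:
  rows: "0 0 0 0;0 0 0 0;0 0 0 0;0 0 0.001 0;0 0 0.001 0;0 0 0 0;0 0 0 0;0 0 0 0"

```text
t: 13.12
position: [490.0, 19.1, 162.7]
tcp_rot: [[0.062, 0.998, 0.0], [0.998, -0.062, 0.0], [0.0, 0.0, -1.0]]
ft_force: [-0.3, 0.1, -2.8]
opening: 6.5
finger_force: 59.6
```

Run:
```python
from h import *
from plant import r
import cv2
s=r.sense();print(s["t"],s["position"],s["joint_pos"],s["ft_force"],s["ft_torque"])
b=r.capture("wrist")[:,:,::-1].copy();cm=r.camera_model("wrist")
R,o=course([585.23,14.16,-3.47])
M=np.array([[0,164,20],[0,0,20],[0,-164,20],[50,0,20],[100,0,20]],float)
p=wproj(cm,s,M@R.T+o);print(p.round(1).tolist())
cv2.imwrite("pics/w4.png",cv2.convertScaleAbs(b,alpha=1.2))
```

```text
13.1167 [489.96  19.15 162.73] [-68.6    6.75  65.85 110.92  -6.73  66.45  -3.75] [-0.33  0.14 -2.75] [ 0.    0.03 -0.06]
[[505.4, -34.1], [492.1, 290.6], [439.2, 485.5], [576.7, 296.0], [646.2, 299.4]]
```

View pics/w4.png

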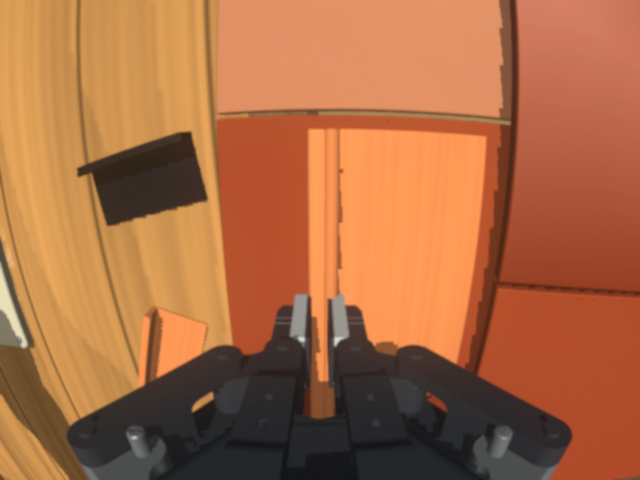

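The picture shows the diverter square to the tiles: lip at columns 308–327, leading edge at about (487,136) to (470,300). The joint at the tail is at (497,284), slightly right of and above the prediction. I lower until the leading edge touches the lower tiles.

Emit:
play_rows:
  rows: "0.001 0 0.003 0;0 0 0.003 0;0 0 0.003 0;0 0 0.002 0;0 0 0.002 0;0 0 0.002 0;0 0 0 0;0 0 0 0"

```text
t: 13.83
position: [490.0, 20.4, 147.7]
tcp_rot: [[0.062, 0.998, -0.0], [0.998, -0.062, -0.0], [-0.0, -0.0, -1.0]]
ft_force: [-1.7, -0.6, -1.7]
opening: 6.7
finger_force: 59.8
```

Emit:
play_rows:
  rows: "0 0.0005 0.002 0;0 0 0.001 0;0 0 0.001 0;0 0 0.001 0;0 0 0 0;0 0 0 0;0 0 0 0;0 0 0 0"
  grip_force: 35

```text
t: 14.5
position: [490.1, 20.5, 142.7]
tcp_rot: [[0.061, 0.998, -0.001], [0.998, -0.061, 0.0], [0.0, -0.001, -1.0]]
ft_force: [-6.0, 0.0, 4.0]
opening: 6.9
finger_force: 61.1
```

Emit:
play_rows:
  rows: "0 0 0 0;0 0 0.001 0;0 -0.0005 0.001 0;0 0 0.001 0;0 0 0.001 0;0 -0.0005 0.001 0;0 0 0.001 0;0 0 0 0"
  hand: 0
  grip_force: 30

```text
t: 15.17
position: [489.3, 20.5, 136.6]
tcp_rot: [[0.061, 0.998, -0.001], [0.998, -0.061, 0.0], [0.0, -0.001, -1.0]]
ft_force: [-5.0, 1.5, 4.8]
opening: 6.9
finger_force: 64.2
```

Run:
```python
from h import *
from plant import r
import cv2
s=r.sense();print(s["t"],s["position"],s["tcp_rot"],s["ft_force"],s["ft_torque"],s["opening"],s["finger_force"])
```

```text
15.1667 [489.3   20.52 136.61] [[ 0.06  1.   -0.  ]
 [ 1.   -0.06  0.  ]
 [ 0.   -0.   -1.  ]] [-4.95  1.48  4.76] [0.03 0.78 0.02] 6.913826221603385 64.24942840822041
```

The force stays about constant while lowering, so the strip is pitching in the grip as wanted. I keep going down.

Emit:
play_rows:
  rows: "0 0 0.001 0;0 -0.0005 0.001 0;0 0 0.001 0;0 0 0.001 0;0 -0.0005 0.001 0;0 0 0.001 0;0 0 0 0;0 0 0 0"

```text
t: 15.83
position: [488.4, 20.6, 130.7]
tcp_rot: [[0.061, 0.998, -0.0], [0.998, -0.061, 0.0], [0.0, -0.0, -1.0]]
ft_force: [-4.7, -0.1, 3.8]
opening: 6.5
finger_force: 66.3
```

Run:
```python
from h import *
from plant import r
import cv2
s=r.sense();print(s["t"],s["position"],s["tcp_rot"],s["ft_force"],s["ft_torque"],s["opening"],s["finger_force"])
b=r.capture("wrist");cv2.imwrite("pics/w5.png",b[:,:,::-1])
a=r.capture("side")[:,:,::-1]
u=proj(r.camera_model("side"),[s["position"]])[0].astype(int);print(u)
cv2.imwrite("pics/s5.png",a)
h=cv2.cvtColor(b,cv2.COLOR_RGB2HSV)
print("strip y=200",[b[200,x].tolist() for x in range(296,350,3)])
print("y=200",[b[200,x].tolist() for x in range(470,530,3)])
```

```text
15.8333 [488.37  20.58 130.68] [[ 0.06  1.   -0.  ]
 [ 1.   -0.06  0.  ]
 [ 0.   -0.   -1.  ]] [-4.67 -0.13  3.76] [ 0.1   0.74 -0.01] 6.531853377719806 66.33903027512133
[332 235]
strip y=200 [[149, 65, 35], [149, 66, 35], [149, 66, 37], [146, 72, 40], [201, 118, 66], [217, 127, 72], [218, 127, 71], [215, 126, 71], [211, 123, 71], [175, 102, 58], [201, 118, 67], [207, 121, 67], [198, 115, 65], [163, 95, 54], [102, 59, 33], [170, 107, 60], [209, 124, 70], [209, 122, 68]]
y=200 [[216, 127, 71], [213, 125, 71], [215, 127, 71], [215, 127, 71], [214, 126, 70], [213, 125, 71], [214, 126, 70], [217, 129, 72], [216, 127, 72], [213, 125, 70], [208, 121, 68], [210, 122, 68], [207, 121, 68], [157, 75, 41], [150, 69, 37], [149, 68, 37], [149, 67, 35], [149, 67, 38], [148, 67, 37], [147, 66, 36]]
```

Emit:
play_rows:
  rows: "0 0 0.001 0;0 -0.0005 0.001 0;0 0 0.001 0;0 0 0.001 0;0 0 0 0;0 0 0 0;0 0 0 0;0 0 0 0"

```text
t: 16.6
position: [488.2, 20.6, 127.5]
tcp_rot: [[0.062, 0.998, -0.0], [0.998, -0.062, 0.001], [0.001, -0.0, -1.0]]
ft_force: [-10.4, -0.0, 18.8]
opening: 6.8
finger_force: 72.0
```

Run:
```python
from h import *
from plant import r
s=r.sense();print(s["t"],s["position"],s["ft_force"],s["ft_torque"],s["opening"],s["finger_force"])
```

```text
16.6 [488.15  20.56 127.52] [-10.4   -0.02  18.82] [-0.01  1.86 -0.01] 6.769419691867095 72.00969094410539
```

The force has risen to about 20 N at the height predicted for flat, so the flange is down. I ease off slightly and start sliding up-slope.

Emit:
play_rows:
  rows: "0 0 -0.0008 0;0 0.002 -0.0005 0;0 0.002 -0.0005 0;0 0.002 -0.0006 0;0 0.002 -0.0005 0;0 0.002 -0.0005 0;0 0.002 -0.0006 0;0 0 0 0"

```text
t: 17.27
position: [499.8, 19.9, 130.8]
tcp_rot: [[0.061, 0.998, -0.001], [0.998, -0.061, 0.0], [0.0, -0.001, -1.0]]
ft_force: [-6.8, 1.3, 7.1]
opening: 7.0
finger_force: 70.1
```

Run:
```python
from h import *
from plant import r
import cv2
s=r.sense();print(s["t"],s["position"],s["ft_force"],s["ft_torque"],s["opening"],s["finger_force"])
b=r.capture("wrist");cv2.imwrite("pics/w6.png",b[:,:,::-1])
for y in(160,200,240,280):
  d=np.abs(np.diff(b[y,290:560].astype(int).sum(1)));print(y,[(int(i)+290,int(d[i])) for i in np.where(d>45)[0]])
for x in(400,440):
  d=np.abs(np.diff(b[90:170,x].astype(int).sum(1)));print(x,[(int(i)+90,int(d[i])) for i in np.where(d>45)[0]])
x=580;d=np.abs(np.diff(b[240:340,x].astype(int).sum(1)));print(x,[(int(i)+240,int(d[i])) for i in np.where(d>45)[0]])
```

```text
17.2667 [499.82  19.94 130.76] [-6.82  1.35  7.07] [0.23 0.95 0.04] 7.010228222548422 70.11806205846369
160 [(342, 57), (343, 62), (512, 75), (513, 58)]
200 [(306, 46), (335, 50), (341, 50), (342, 70), (343, 48), (510, 49), (511, 94), (512, 64)]
240 [(306, 56), (334, 46), (335, 52), (341, 79), (342, 60), (505, 52), (506, 89), (507, 63)]
280 [(334, 50), (340, 61), (341, 59), (498, 67), (499, 76), (500, 50)]
400 [(108, 53), (109, 62), (112, 48), (129, 48)]
440 [(111, 56), (132, 49)]
580 []
```

Emit:
play_rows:
  rows: "0 0.002 -0.0002 0;0 0.002 -0.0005 0;0 0.002 -0.0005 0;0 0.002 -0.0006 0;0 0.002 -0.0005 0;0 0.002 -0.0005 0;0 0.002 -0.0006 0;0 0 0 0"

```text
t: 17.98
position: [513.0, 19.1, 134.2]
tcp_rot: [[0.061, 0.998, -0.003], [0.998, -0.061, 0.001], [0.001, -0.003, -1.0]]
ft_force: [-12.5, 1.1, 13.6]
opening: 6.4
finger_force: 71.6
```

Run:
```python
from h import *
from plant import r
import cv2
s=r.sense();print(s["t"],s["position"],s["ft_force"],s["ft_torque"],s["opening"],s["finger_force"])
b=r.capture("wrist");cv2.imwrite("pics/w7.png",b[:,:,::-1])
for y in(160,200,240,280):
  d=np.abs(np.diff(b[y,290:560].astype(int).sum(1)));print(y,[(int(i)+290,int(d[i])) for i in np.where(d>45)[0]])
```

```text
17.9833 [513.02  19.07 134.24] [-12.48   1.11  13.57] [0.29 2.34 0.05] 6.4188435210818025 71.60803131759167
160 [(305, 48), (334, 46), (341, 50), (342, 80), (343, 47), (482, 64), (483, 57)]
200 [(304, 47), (341, 48), (342, 69), (343, 47), (483, 47)]
240 [(306, 51), (334, 47), (341, 72), (342, 59), (477, 60), (478, 56)]
280 [(305, 48), (333, 48), (334, 54), (340, 62), (341, 57), (471, 68)]
```

Emit:
play_rows:
  rows: "0 0.002 -0.0005 0;0 0.002 -0.0006 0;0 0.002 -0.0005 0;0 0.002 -0.0006 0;0 0.002 -0.0005 0;0 0.002 -0.0005 0;0 0.001 -0.0003 0;0 0 0 0"

```text
t: 18.7
position: [526.0, 18.3, 137.7]
tcp_rot: [[0.061, 0.998, -0.003], [0.998, -0.061, 0.001], [0.001, -0.003, -1.0]]
ft_force: [-12.0, 1.6, 13.0]
opening: 6.5
finger_force: 71.4
```

Run:
```python
from h import *
from plant import r
import cv2
s=r.sense();print(s["t"],s["position"],s["ft_force"],s["ft_torque"],s["opening"],s["finger_force"])
b=r.capture("wrist");cv2.imwrite("pics/w8.png",b[:,:,::-1]);a=r.capture("side")[:,:,::-1]
cv2.imwrite("pics/v8.png",np.hstack([cv2.resize(a[170:270,260:380],(480,400),interpolation=cv2.INTER_CUBIC),cv2.resize(b[:,240:624,::-1],(320,400))]))
R,o=course([585.7,14.5,-3.47])
print(((s["position"]-o)@R))
cm=r.camera_model("wrist")
for x in(-60,-55,-50,-45):  # project lip/flange for lip at course x
  P=np.array([[x-4.5,75,34],[x+4.5,75,3],[0,75,8],[x,0,34],[0,0,20],[60,0,20],[0,75,20]],float)
  print(x,wproj(cm,s,P@R.T+o).round(0).tolist())
```

```text
18.7 [525.95  18.26 137.71] [-12.04   1.61  12.97] [0.2  2.26 0.02] 6.515505622319859 71.38492992147803
[-55.83   0.13  22.94]
-60 [[285.0, 137.0], [329.0, 135.0], [457.0, 141.0], [300.0, 320.0], [443.0, 320.0], [568.0, 327.0], [461.0, 141.0]]
-55 [[298.0, 137.0], [340.0, 135.0], [457.0, 141.0], [311.0, 322.0], [443.0, 320.0], [568.0, 327.0], [461.0, 141.0]]
-50 [[311.0, 137.0], [351.0, 135.0], [457.0, 141.0], [323.0, 323.0], [443.0, 320.0], [568.0, 327.0], [461.0, 141.0]]
-45 [[324.0, 137.0], [362.0, 136.0], [457.0, 141.0], [335.0, 325.0], [443.0, 320.0], [568.0, 327.0], [461.0, 141.0]]
```

View pics/v8.png

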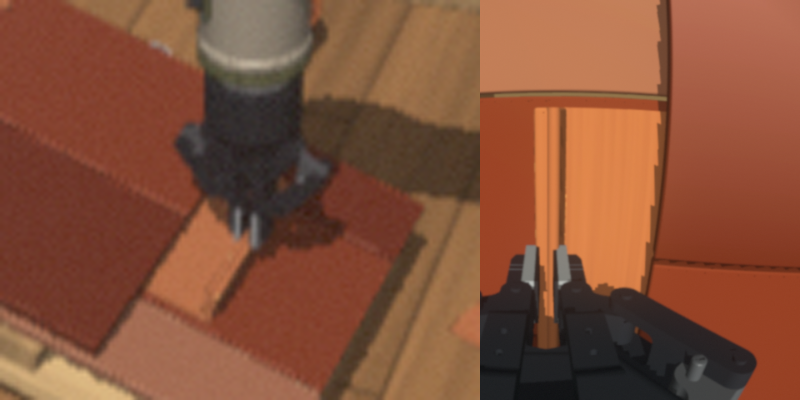

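In the side view both upper tiles lie flat and the flange lies flat under them. In the wrist view the lip root is at about x=341 and the joint at the tail at (450,314). By the model, about 24–25 mm is covered and it is centred within 1 mm, so it needs about 5.5 mm more.

Emit:
play_rows:
  rows: "0 0.0013 -0.0003 0;0 0.0013 -0.0004 0;0 0.0013 -0.0003 0;0 0.0013 -0.0004 0;0 0.0004 -0.0001 0;0 0 0 0;0 0 0 0;0 0 0 0"

```text
t: 19.47
position: [531.5, 17.9, 139.2]
tcp_rot: [[0.061, 0.998, -0.003], [0.998, -0.061, 0.001], [0.001, -0.003, -1.0]]
ft_force: [-12.4, 1.2, 12.9]
opening: 6.6
finger_force: 71.3
```

Run:
```python
from h import *
from plant import r
import cv2
s=r.sense();print(s["t"],s["position"],s["ft_force"],s["ft_torque"],s["opening"],s["finger_force"])
b=r.capture("wrist")
for y in(160,200,240,280):
  d=np.abs(np.diff(b[y,290:560].astype(int).sum(1)));print(y,[(int(i)+290,int(d[i])) for i in np.where(d>45)[0]])
R,o=course([585.7,14.5,-3.47]);print((s["position"]-o)@R)
# tile check: side image difference on the upper tiles, before vs now
a0=cv2.imread("pics/side0.png");a=r.capture("side")[:,:,::-1]
P=np.array([[x,y,20] for x in(5,100,250) for y in(150,80,10)],float)
u=proj(r.camera_model("side"),P@R.T+o).astype(int)
d=cv2.absdiff(a0,a).sum(2);m=np.zeros(d.shape,np.uint8)
cv2.fillConvexPoly(m,proj(r.camera_model("side"),np.array([[-8,164,20],[-8,30,20],[270,30,20],[270,164,20]])@R.T+o).astype(int),1)
print("changed px in left tile",int(((d>60)&(m>0)).sum()),int(m.sum()))
```

```text
19.4667 [531.49  17.93 139.2 ] [-12.41   1.21  12.91] [0.13 2.26 0.02] 6.604225972521158 71.26613927073777
160 [(305, 53), (335, 51), (341, 55), (342, 85), (343, 49), (438, 49), (439, 70)]
200 [(304, 47), (334, 48), (335, 54), (341, 50), (342, 80), (343, 46), (435, 65), (436, 60)]
240 [(306, 53), (334, 47), (341, 72), (342, 63), (435, 48), (436, 69)]
280 [(333, 47), (334, 46), (340, 64), (341, 61), (430, 66), (431, 56)]
[-50.09   0.15  22.95]
changed px in left tile 17 2913
```

Coverage is now about 30 mm, lateral offset about 0.2 mm, and the upper tiles show no movement. I relax the leftover up-slope shear a little and press slightly more, so the lip end seats well.

Emit:
play_rows:
  rows: "0 -0.0002 0.0001 0;0 -0.0002 0.0002 0;0 0 0 0;0 0 0 0;0 0 0 0;0 0 0 0;0 0 0 0;0 0 0 0"

```text
t: 20.23
position: [531.5, 17.9, 139.2]
tcp_rot: [[0.061, 0.998, -0.002], [0.998, -0.061, 0.001], [0.001, -0.002, -1.0]]
ft_force: [-12.1, 0.3, 14.6]
opening: 6.3
finger_force: 71.4
```

```bash
python3 -c "
from plant import r
print(r.sign_off())"
```

```text
the job is handed in; nothing more can be done
None
```

The copper diverter is under both upper tiles, with about 30 mm covered, square to them and centred on the joint. The gripper still holds it, pressed flat on the lower tiles at about 20 N; I handed the job in at about 20 s, and nothing else on the bench was moved.

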